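Reset the iris lever of a microscope light base to the long scale mark

ROBOT

A 6-joint arm with a two-finger parallel gripper is mounted at the origin on the work surface. World frame = base frame: x ahead of the robot, y to its left, z up, the work surface at z = 0. Lengths are in mm, angles in degrees, forces in N, time in s.
With the tool pointing down it reaches from about 300 to 850 mm from the base axis. Payload 4.2 kg.
Tool frame: the origin (TCP) lies midway between the tips of the shut fingers; the grasp point (between the pads) lies 19 mm behind it; z points along the fingers, y is the direction in which the jaws open and shut (so a half turn about z gives the same grasp; the last joint's range is limited). The gripper opens to 91 mm and grips with 3 to 60 N. Pads are 32 mm wide; open, the fingers measure 118 mm over their backs; the gripper's body (76 mm by 178 mm) begins 60 mm behind the grasp point.
Start: joints at [67.666, 18.312, 89.639, -0, 72.044, -1.146], TCP at [207.825, 536.145, 213.976] pointing down, gripper open.
Joint ranges: [-177.97, 177.97], [-48.28, 115.42], [12.27, 149.76], [-77.06, 257.06], [2.81, 150.46], [-146.56, 146.56]. Speed limits (degrees/s): [147.25, 147.25, 180, 180, 180, 180].

INTERFACE

Orientations are given as [roll, pitch, yaw] about the fixed x, y, z axes, in that order (R = Rz(yaw) Ry(pitch) Rx(roll)).
In Python, from workcell import * gives the robot as it stands.
- The arm moves only by the tool arm_command, never from a script. Its argument "deltas" is text: rows parted by semicolons, each of 7 numbers parted by spaces: the shift along the tool's x, y, z in mm, then the turn, a rotation vector about the tool's x, y, z in degrees, then the finger opening in mm, from 0 to 91.2. In form: x y z wx wy wz hand; .... A call has 1 to 5 rows; each row shifts and turns the commanded pose from where the row before left it, along the tool's axes as they then stand; what a row does not reach is not made up. A row lasts 1/8 s, in which the tool goes at most 62.5 mm and 10.7 degrees, less where a joint would pass 70% of its speed; a pose out of reach is approached as far as the arm can. A call is refused whole if a number of a shift passes 62.5 or a number of a turn 10.7, either way. A call with a gripper value outside its range is refused whole. The fingers move at their own pace and stop on an object; "force" is the grip in N (left out, the last holds). Time passes only in rows, so rows that do not move let the fingers close. It gives the time, the measured TCP pose, the force and the opening at its end, in the units of the state.
- state(): the state, without advancing time (a new reading comes with each control period).
- grab_frame(name): name is "side" or "top" or "wrist"; returns the picture (384x512x3 uint8, red, green, blue); there is no depth.
- camera_model(name): a dict with "fx", "fy", "cx", "cy" (pixels), "rvec" (rotation vector, rad) and "tvec" (3), from world to camera coordinates, as OpenCV has them; the wrist camera has in their place "mount" (4x4, takes a point from camera to tool coordinates, whose origin is the TCP and whose axes are the flange's). Camera axes: x right, y down, z forward; pixel columns grow to the right and rows downward; lengths in mm; the calibration is good to about 2 mm. A picture is of the moment at which its call begins: read the wrist's pose just before it. camera_model takes no time and is no camera call.
- job_done(): hands the job in, once; it reports no verdict.
The state is a dict: "time_s": time; "qpos": joint angles; "qvel": joint speeds; "effort": joint torques, N m; "ee_pos": TCP position; "ee_rot": TCP orientation; "force": force on the tool from outside, world axes, zero at the start; "torque": the same for the moment, N m; "gripper_width": finger opening in mm.
Only numpy, scipy, OpenCV 4.12 (cv2) and the standard library are available. Lean on these libraries where they do the work, as an engineer would, in place of code of your own. Each camera call takes 0.05 s, during which the arm holds its last target. There are 200 camera calls.

TASK

On the white light base, close the iris fully by pushing its lever round until it rests against the square stop block, then push the lever back from its other side until its pointer stands at the one long mark of the scale, and leave it there, at rest. Only push the lever, never grip it between the fingers, and leave the circuit board on the window and the other things on the bench where they are.

Things in the scene. Friction and masses are not known exactly. Their poses are not given: they have to be found in the camera images.
- light_base: white housing fixed to the bench, flat top 60 mm above it. Origin: on the bench under the ring's vertical turning axis; z up. Top spans x -150 to 90 mm, y -125 to 125 mm; the lever sweeps over its -x side. On the top: white round window (76 mm across, 6 mm high) on the axis; a metal socket 12 mm high at x 67, y 85; a knob 10 mm high at x 67, y -85.
- stop_block (a point): top centre of the closed-end stop: a square dark steel block 24 x 20 mm, 10 mm high on the housing's top, about 78 mm from the ring's axis. The open-end stop, at the other end of the lever's travel, is a round dark steel pin 10 mm across and 10 mm high.
- iris_ring (a joint): angle of the black ring (112 mm across, top 73 mm above the bench) and its lever: 0 = iris closed, lever at the square block; grows counter-clockwise seen from above as it opens; 2.0 rad = at the round pin. At q the lever points along (cos a, sin a) in the light_base frame, a = 2.142 + q. Dry friction 0.1 N m, no spring: 1 to 2 N at the tab move it and it stays where left.
- lever_tab (a point): top centre of the upright tab on the lever, 82 mm from the axis, 104 mm above the bench. Tab: 20 mm along the lever, 12 mm thick across it, from 70 to 104 mm above the bench, on a lever bar 12 mm wide. -x axis points outward along the lever, +y to the closed side, z up. Nothing else on the base is higher than 76 mm above the bench.
- pointer_tip (a point): outer end of the thin pointer (4 mm wide) on the lever, 103 mm from the axis, 66 mm above the bench.
- long_mark (a point): inner end of the long scale mark, 105 mm from the ring's axis. The scale is a flat metal arc on the housing with seven dark radial marks 0.14 rad apart: the middle one is 26 mm long and 4 mm wide, the other six are 9 mm long. The arc sits at a different angle each time.
- circuit_board: small loose circuit board 44 x 30 x 10 mm lying on the white window, not to be disturbed; origin at the centre of its underside.
- wire_spool: loose grey wire spool 60 mm across, 46 mm high, on the bench beside the base, not to be disturbed; origin at the centre of its underside.
- flux_jar: loose amber jar with black cap, 48 mm across, 60 mm high, on the bench beside the base, not to be disturbed; origin at the centre of its underside.
- screwdriver: loose screwdriver 170 mm long lying on the bench behind the base, not to be disturbed; origin at the middle of its underside.

How it is judged:
By the outcome, as a careful person would: the job done as asked, in the order asked, and still so for the second after the job is handed in, with the robot touching nothing.
It also fails if it takes over 51 s, if anything falls off the work surface, if the arm or the gripper's body presses on something with over 40 N, if the wrist force passes 120 N, or if a joint passes its speed limit or range.

## Working session

There is one attempt and no reset: what is moved stays moved. The work goes in short steps, Python scripts to look and compute and a tool call to move; the robot and the scene stay as the last step left them, time stands still between calls to the robot, and variables do not carry over. Pictures are saved under pics/ and viewed, about 8 in all and at most 12, crops included, and the job is handed in when it is done.

Besides the shell and the picture viewer there is one more tool, called after "Request:" as a command line: name --argument value ..., lists and objects as JSON in quotes. arm_command: Moves the arm, as the interface text tells. Its arguments: {"type":"object","properties":{"deltas":{"type":"string"},"force":{"type":"number"}},"required":["deltas"]}

```bash
mkdir -p pics; ls; python3 - <<'E'
from workcell import *
import cv2
s=state();print(s['time_s'],s['ee_pos'],s['ee_rot'],s['gripper_width'])
for n in ("top","side"):
    m=camera_model(n);print(n,m)
    cv2.imwrite(f"pics/{n}0.png",grab_frame(n)[:,:,::-1])
print(camera_model("wrist"))
E
```

```text
pics
0.0 [207.62029603 535.68789675 213.11654681] [-1.79900679e+02 -2.86708903e-03  1.58812156e+02] 90.89354641351355
top {'fx': 498.24041478083683, 'fy': 498.24041478083683, 'cx': 256.9857161538928, 'cy': 182.51107298841603, 'rvec': array([ 2.12975298, -2.12096094,  0.19660565]), 'tvec': array([  62.14735091,  618.45500585, 1153.19689721])}
side {'fx': 352.88663532317736, 'fy': 352.88663532317736, 'cx': 252.56440292498252, 'cy': 195.96363355797547, 'rvec': array([ 2.33506179, -0.86957323,  0.29443516]), 'tvec': array([-426.03162011,  402.73096869,  525.29689438])}
{'fx': 283.2217206386714, 'fy': 283.2217206386714, 'cx': 255.1017838193167, 'cy': 195.0530344352131, 'mount': array([[ 2.34639638e-04, -9.54462233e-01, -2.98331678e-01,
         8.51234990e+01],
       [ 9.99999968e-01,  1.94857462e-04,  1.63092107e-04,
        -3.79931222e-01],
       [-9.75331026e-05, -2.98331707e-01,  9.54462248e-01,
        -1.71419800e+02],
       [ 0.00000000e+00,  0.00000000e+00,  0.00000000e+00,
         1.00000000e+00]])}
```

View pics/top0.png

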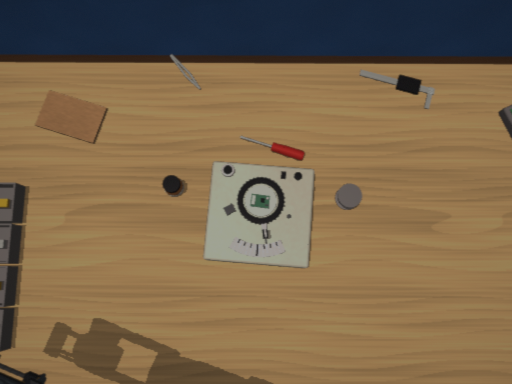

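View pics/side0.png

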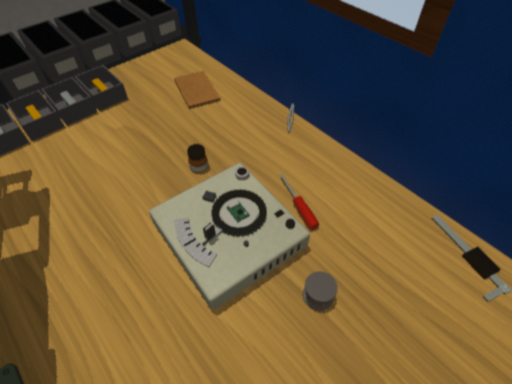

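```bash
cat > h.py <<'E'
import numpy as np, cv2
from workcell import *
from scipy.spatial.transform import Rotation as R
def campose(n,s=None):
    m=camera_model(n)
    if n=="wrist":
        s=s or state(); T=np.eye(4);T[:3,:3]=R.from_euler('xyz',s['ee_rot'],degrees=True).as_matrix();T[:3,3]=s['ee_pos']
        T=T@m['mount']; return m,T[:3,:3],T[:3,3]
    Rm=cv2.Rodrigues(m['rvec'])[0]; return m,Rm.T,-Rm.T@m['tvec']
def ray(cp,px,z):
    m,Rw,c=cp; px=np.atleast_2d(px).astype(float)
    d=np.c_[(px[:,0]-m['cx'])/m['fx'],(px[:,1]-m['cy'])/m['fy'],np.ones(len(px))]@Rw.T
    return c+d*((z-c[2])/d[:,2:])
def proj(cp,P):
    m,Rw,c=cp; q=(np.atleast_2d(P)-c)@Rw
    return np.c_[q[:,0]/q[:,2]*m['fx']+m['cx'],q[:,1]/q[:,2]*m['fy']+m['cy']]
E
python3 - <<'E'
from h import *
im=cv2.imread("pics/top0.png")
cv2.imwrite("pics/topz.png",cv2.resize(im[150:275,165:370],None,fx=3.9,fy=3.9,interpolation=cv2.INTER_CUBIC))
cp=campose("top")
hsv=cv2.cvtColor(im,cv2.COLOR_BGR2HSV)
mask=((hsv[...,1]<60)&(hsv[...,2]>120)).astype(np.uint8);mask[:150]=0;mask[290:]=0
mask=cv2.morphologyEx(mask,cv2.MORPH_OPEN,np.ones((3,3)))
c=max(cv2.findContours(mask,0,2)[0],key=cv2.contourArea)
W=ray(cp,c[:,0],60)[:,:2].astype(np.float32)
print(cv2.minAreaRect(W), cv2.minAreaRect(c))
dk=((hsv[...,2]<70)).astype(np.uint8); dk[:168]=0;dk[232:]=0;dk[:,:225]=0;dk[:,295:]=0
for k in cv2.findContours(dk,0,2)[0]:
    if cv2.contourArea(k)>8:
        print(cv2.contourArea(k),cv2.boundingRect(k),ray(cp,cv2.minEnclosingCircle(k)[0],70))
        if cv2.contourArea(k)>800:print(cv2.fitEllipse(k),ray(cp,cv2.fitEllipse(k)[0],73))
E
```

```text
((543.1939086914062, 59.42759704589844), (246.20315551757812, 236.97039794921875), 85.55326843261719) ((259.1047058105469, 213.96774291992188), (104.14337158203125, 98.36666870117188), 4.666858673095703)
12.0 (226, 205, 8, 7) [[552.75167597 129.48682194  70.        ]]
1611.5 (238, 177, 46, 47) [[573.05865377  56.26896205  70.        ]]
((260.40887451171875, 200.17672729492188), (45.31672668457031, 45.4442138671875), 124.9651107788086) [[572.47418406  56.38766009  73.        ]]
18.5 (281, 172, 5, 7) [[634.44743064   0.90529074  70.        ]]
26.5 (225, 168, 7, 6) [[646.1873824  134.78751847  70.        ]]
```

View pics/topz.png

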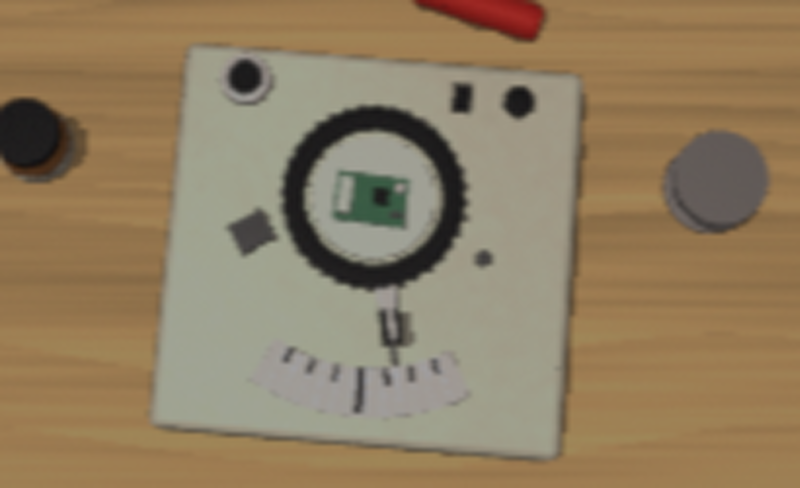

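```bash
python3 - <<'E'
from h import *
cp=campose("top"); ax=np.array([572.7,56.7])
for n,p,z in [("tab",(392,322),104),("tabbase",(392,345),70),("ptr",(396,364),66),("mark_in",(361,368),62),("mark_out",(358,412),62),("block",(252,232),70),("pin",(484,258),70)]:
    w=ray(cp,np.array(p)/3.9+[165,150],z)[0,:2]; d=w-ax
    print(n,w.round(1),np.hypot(*d).round(1),(np.degrees(np.arctan2(d[1],d[0]))%360).round(1))
s=state();print(s['force'])
E
```

```text
tab [492.9  44.7] 80.7 188.5
tabbase [481.9  44.1] 91.6 187.9
ptr [470.8  41.6] 103.0 188.4
mark_in [468.5  62.7] 104.3 176.7
mark_out [442.1  64.4] 130.8 176.6
block [550.2 129.5] 76.2 107.1
pin [534.9 -11.8] 78.3 241.1
[-0.29674575 -0.41226681  0.36616943]
```

Request:
arm_command --deltas "-45.8 -38.3 0 0 0 0 0; -45.8 -38.3 0 0 0 0 0; -45.8 -38.3 0 0 0 0 0; -45.8 -38.3 0 0 0 0 0; -45.8 -38.3 0 0 0 0 0"

```text
time_s: 0.72
ee_pos: [352.6, 273.0, 213.8]
ee_rot: [-180.0, 0.0, 158.8]
force: [0.2, 0.9, 0.4]
gripper_width: 44.1
```

Request:
arm_command --deltas "-45.8 -38.3 0 0 0 0 0; -45.8 -38.3 0 0 0 0 0; -45.8 -38.3 0 0 0 0 0; -45.8 -38.3 0 0 0 0 0; -45.8 -38.3 0 0 0 0 0"

```text
time_s: 1.35
ee_pos: [496.9, 11.7, 213.7]
ee_rot: [180.0, -0.0, 158.8]
force: [0.2, 0.9, -0.5]
gripper_width: 0.4
```

Request:
arm_command --deltas "0 0 0 0 0 -9.9 0; 0 0 0 0 0 -9.9 0; 0 0 0 0 0 -9.8 0; 0 0 0 0 0 0 0"

```text
time_s: 1.85
ee_pos: [496.2, 13.4, 213.6]
ee_rot: [180.0, -0.0, -171.7]
force: [-0.2, -1.3, -0.1]
gripper_width: 0.6
```

```bash
python3 - <<'E'
from h import *
s=state();print(s['time_s'],s['ee_pos'],s['ee_rot'],s['gripper_width'],s['force'])
im=grab_frame("wrist")[:,:,::-1];cv2.imwrite("pics/w1.png",im)
E
```

```text
1.85 [496.17090463  13.42786962 213.56718811] [ 1.79986735e+02 -4.64198823e-02 -1.71713433e+02] 0.5623133592957307 [-0.2203438  -1.250917   -0.08678012]
```

View pics/w1.png

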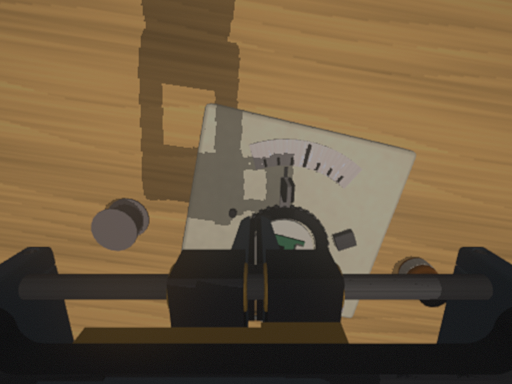

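Request:
arm_command --deltas "0 0 42 0 0 0 0; 0 0 42 0 0 0 0; 0 0 22 0 0 0 0; 0 0 21 0 0 0 0; 0 0 0 0 0 0 0"

```text
time_s: 2.52
ee_pos: [495.1, 13.6, 85.6]
ee_rot: [180.0, -0.2, -171.7]
force: [0.0, 0.4, -0.1]
gripper_width: 0.1
```

```bash
python3 - <<'E'
from h import *
s=state();print(s['time_s'],s['ee_pos'],s['ee_rot'],s['force'])
a=grab_frame("wrist")[:,:,::-1];b=grab_frame("side")[:,:,::-1]
cv2.imwrite("pics/w2.png",np.hstack([a[:, 56:456],cv2.resize(b[120:320,120:330],(400,384),interpolation=2)]))
E
```

```text
2.525 [495.13156296  13.61567279  85.6115156 ] [ 179.96304995   -0.21872236 -171.68633232] [ 0.0289893   0.38657101 -0.11024843]
```

View pics/w2.png

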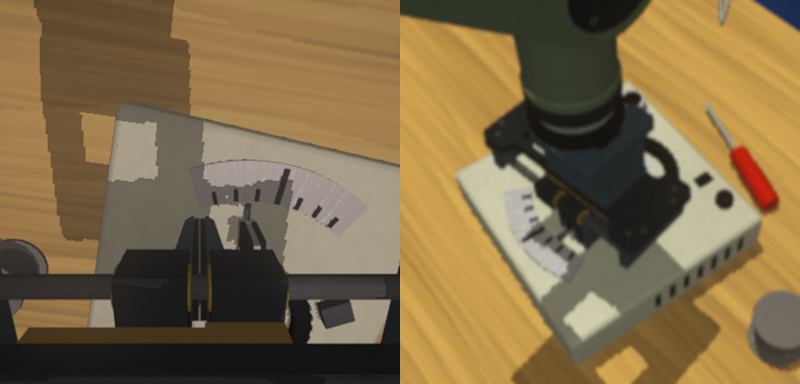

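Request:
arm_command --deltas "0 5 0 0 0 0 0; 0 5 0 0 0 0 0; 1.5 7.3 0 0 0 5 0; 1.5 7.3 0 0 0 5 0; 1.5 7.3 0 0 0 5 0"

```text
time_s: 3.25
ee_pos: [489.1, 45.1, 87.5]
ee_rot: [-180.0, 0.0, 173.3]
force: [-0.3, -1.9, 1.0]
gripper_width: 0.3
```

Request:
arm_command --deltas "1.5 7.3 0 0 0 5 0; 1.5 7.3 0 0 0 5 0; 1.5 7.3 0 0 0 5 0; 1.5 7.3 0 0 0 5 0; 1.5 7.3 0 0 0 5 0"

```text
time_s: 3.88
ee_pos: [491.5, 82.1, 87.2]
ee_rot: [-179.9, -0.1, 148.3]
force: [-2.0, -1.0, 0.3]
gripper_width: 0.4
```

```bash
python3 - <<'E'
from h import *
s=state();print(s['time_s'],s['ee_pos'],s['ee_rot'],s['force'])
ax=np.array([572.7,56.7]);y=np.radians(s['ee_rot'][2]);d=s['ee_pos'][:2]-ax
print(d@[np.cos(y),np.sin(y)],d@[np.sin(y),-np.cos(y)])
a=grab_frame("wrist")[:,:,::-1]
cv2.imwrite("pics/w3.png",a)
E
```

```text
3.875 [491.51820348  82.1082301   87.24961563] [-1.79939837e+02 -5.22317109e-02  1.48266446e+02] [-2.02639421 -1.04914303  0.29159201]
82.40934271916304 -21.089392479016208
```

View pics/w3.png

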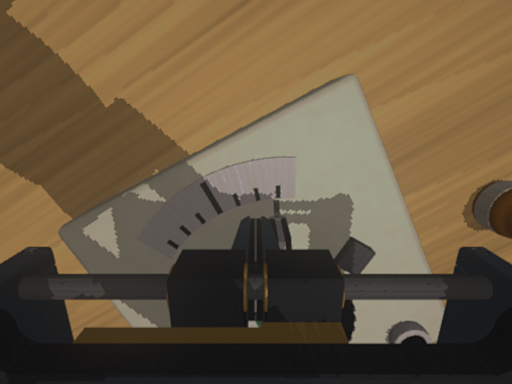

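Request:
arm_command --deltas "1.5 7.3 0 0 0 5 0; 1.5 7.3 0 0 0 5 0; 1.5 7.3 0 0 0 5 0; 1.5 7.3 0 0 0 5 0; 1.5 7.3 0 0 0 5 0"

```text
time_s: 4.55
ee_pos: [509.9, 114.1, 87.0]
ee_rot: [-179.9, -0.1, 123.3]
force: [-1.4, -1.0, 1.2]
gripper_width: 0.3
```

Request:
arm_command --deltas "0.5 1.5 0 0 0 1 0; 0.5 1.5 0 0 0 1 0"

```text
time_s: 4.8
ee_pos: [512.5, 116.3, 87.0]
ee_rot: [-180.0, -0.0, 121.4]
force: [-0.7, 0.1, -0.3]
gripper_width: 0.5
```

Request:
arm_command --deltas "0.5 1.5 0 0 0 1 0; 0.5 1.5 0 0 0 1 0"

```text
time_s: 5.05
ee_pos: [514.9, 118.7, 87.0]
ee_rot: [180.0, -0.0, 119.4]
force: [-1.5, 1.1, -0.1]
gripper_width: 0.5
```

```bash
python3 - <<'E'
from h import *
s=state();print(s['time_s'],s['ee_pos'],s['ee_rot'],s['force'])
ax=np.array([572.7,56.7]);y=np.radians(s['ee_rot'][2]);d=s['ee_pos'][:2]-ax
print(d@[np.cos(y),np.sin(y)],d@[np.sin(y),-np.cos(y)])
a=grab_frame("wrist")[:,:,::-1]
cv2.imwrite("pics/w4.png",cv2.resize(a[90:330,180:420],None,fx=2.4,fy=2.4,interpolation=2))
E
```

```text
5.05 [514.8671488  118.65929365  87.00230738] [ 1.79999562e+02 -5.91024999e-03  1.19364520e+02] [-1.54465436  1.13716255 -0.12452945]
82.35777464446346 -20.019732858812244
```

View pics/w4.png

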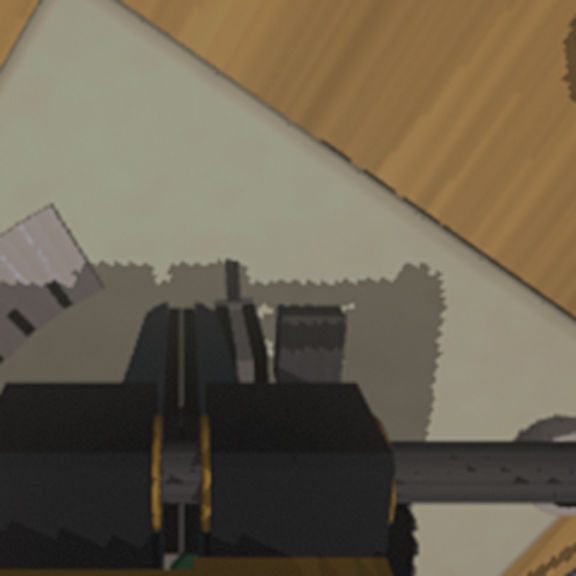

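Almost at the block: a small gap remains (tab at crop x≈245, block's near side at ≈280). I'll push on, watching the force.

Request:
arm_command --deltas "0.5 1.5 0 0 0 1 0; 0.5 1.5 0 0 0 1 0"

```text
time_s: 5.35
ee_pos: [517.3, 120.9, 87.0]
ee_rot: [180.0, 0.0, 117.3]
force: [-0.5, -1.0, 0.8]
gripper_width: 0.9
```

Request:
arm_command --deltas "0 1.5 0 0 0 0 0; 0 1 0 0 0 0 0"

```text
time_s: 5.6
ee_pos: [519.4, 122.3, 86.9]
ee_rot: [180.0, -0.0, 117.4]
force: [-1.3, 0.9, 0.8]
gripper_width: 0.1
```

Request:
arm_command --deltas "0 1 0 0 0 0 0; 0 1 0 0 0 0 0"

```text
time_s: 5.85
ee_pos: [521.0, 123.2, 87.0]
ee_rot: [-180.0, -0.0, 117.4]
force: [-3.1, 0.1, 1.6]
gripper_width: 0.4
```

Request:
arm_command --deltas "0 1 0 0 0 0 0; 0 0 0 0 0 0 0"

```text
time_s: 6.1
ee_pos: [521.0, 123.2, 86.9]
ee_rot: [-179.9, -0.0, 117.4]
force: [-4.7, -0.9, 3.2]
gripper_width: 0.4
```

Request:
arm_command --deltas "0 1 0 0 0 0 0; 0 0 0 0 0 0 0"

```text
time_s: 6.35
ee_pos: [521.1, 123.3, 86.8]
ee_rot: [-179.8, -0.0, 117.4]
force: [-6.7, -2.8, 5.0]
gripper_width: 0.2
```

Request:
arm_command --deltas "0 1 0 0 0 0 0; 0 0 0 0 0 0 0"

```text
time_s: 6.6
ee_pos: [521.1, 123.3, 86.8]
ee_rot: [-179.7, -0.0, 117.4]
force: [-8.7, -3.8, 6.4]
gripper_width: 0.3
```

Request:
arm_command --deltas "0 -4 0 0 0 0 0; 0 -4 0 0 0 0 0; 0 0 19 0 0 0 0; 0 0 0 0 0 0 0"

```text
time_s: 7.1
ee_pos: [516.3, 120.7, 67.1]
ee_rot: [-179.9, -0.0, 117.4]
force: [-0.3, 1.2, 0.9]
gripper_width: 0.5
```

I shifted the wrong way there: tool +z is down. The tip stopped 7 mm above the housing with no contact force (about 1 N, which is noise). Lifting now.

Request:
arm_command --deltas "0 0 -30 0 0 0 0; 0 0 -30 0 0 0 0; 0 0 0 0 0 0 0"

```text
time_s: 7.48
ee_pos: [519.0, 121.3, 130.8]
ee_rot: [179.6, 0.1, 117.4]
force: [0.3, 0.5, -0.4]
gripper_width: 0.2
```

```bash
python3 - <<'E'
from h import *
s=state();print(s['time_s'],s['ee_pos'],s['ee_rot'],s['force'])
a=grab_frame("wrist")[:,:,::-1]
cv2.imwrite("pics/w5.png",cv2.resize(a[90:330,150:420],None,fx=2.4,fy=2.4,interpolation=2))
E
```

```text
7.475 [518.98452545 121.27825051 130.80401344] [1.79598340e+02 1.04704648e-01 1.17410057e+02] [ 0.31045686  0.46621878 -0.39690122]
```

View pics/w5.png

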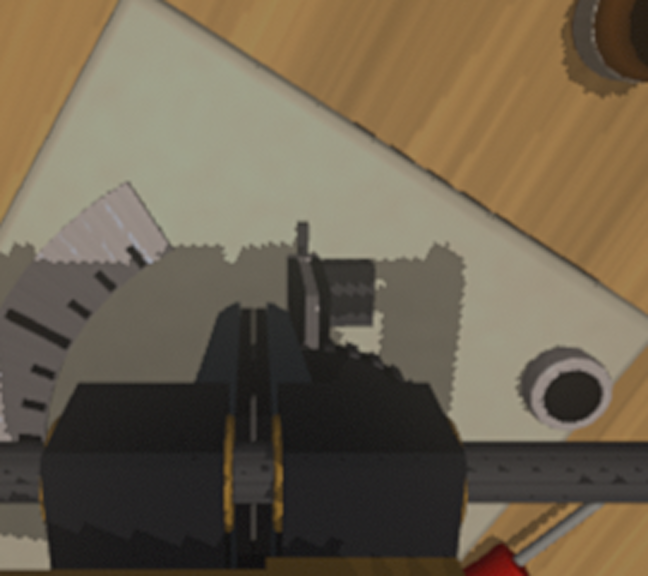

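Lever rests flat against the block (pointer at (302,235) in the crop, block at (350,290)). Crossing to the other side.

Request:
arm_command --deltas "0 23 0 0 0 0 0; 0 23 0 0 0 0 0; 0 0 0 0 0 0 0; 0 0 20 0 0 0 0; 0 0 20 0 0 0 0"

```text
time_s: 8.15
ee_pos: [556.1, 141.4, 86.8]
ee_rot: [-179.9, -0.0, 117.4]
force: [-0.4, -0.0, -1.3]
gripper_width: 0.3
```

Request:
arm_command --deltas "0 0 0 0 0 0 0"

```text
time_s: 8.28
ee_pos: [555.0, 141.2, 86.0]
ee_rot: [-179.7, -0.1, 117.4]
force: [-0.6, -0.0, 0.5]
gripper_width: 0.7
```

```bash
python3 - <<'E'
from h import *
s=state();print(s['time_s'],s['ee_pos'],s['ee_rot'],s['force'])
ax=np.array([572.7,56.7]);y=np.radians(s['ee_rot'][2]);d=s['ee_pos'][:2]-ax
print(d@[np.cos(y),np.sin(y)],d@[np.sin(y),-np.cos(y)])
E
```

```text
8.275 [554.9782884  141.20007874  85.96157158] [-1.79686976e+02 -7.93792884e-02  1.17409335e+02] [-0.57883465 -0.0491581   0.47481875]
83.17222426309102 23.166861677246782
```

Request:
arm_command --deltas "0 -4 0 0 0 0 0; 0 -4 0 0 0 0 0; 1 -7.3 0 0 0 -5 0; 1 -7.3 0 0 0 -5 0; 1 -7.3 0 0 0 -5 0"

```text
time_s: 8.9
ee_pos: [530.8, 129.3, 88.8]
ee_rot: [179.8, 0.1, 132.6]
force: [0.9, 0.9, -0.7]
gripper_width: 0.6
```

Request:
arm_command --deltas "1 -7.3 0 0 0 -5 0; 1 -7.3 0 0 0 -5 0; 1 -7.3 0 0 0 -5 0; 1 -7.3 0 0 0 -5 0; 1 -7.3 0 0 0 -5 0"

```text
time_s: 9.52
ee_pos: [504.5, 103.7, 88.8]
ee_rot: [179.9, 0.1, 157.6]
force: [1.3, 1.9, -0.5]
gripper_width: 0.3
```

Request:
arm_command --deltas "1 -7.3 0 0 0 -5 0; 0 0 0 0 0 0 0"

```text
time_s: 9.78
ee_pos: [500.6, 96.8, 88.7]
ee_rot: [180.0, 0.1, 162.3]
force: [0.2, -0.1, 0.4]
gripper_width: 0.9
```

```bash
python3 - <<'E'
from h import *
s=state();print(s['time_s'],s['ee_pos'],s['ee_rot'],s['force'])
ax=np.array([572.7,56.7]);y=np.radians(s['ee_rot'][2]);d=s['ee_pos'][:2]-ax
print(d@[np.cos(y),np.sin(y)],d@[np.sin(y),-np.cos(y)])
a=grab_frame("wrist")[:,:,::-1]
cv2.imwrite("pics/w6raw.png",a)
cv2.imwrite("pics/w6.png",cv2.resize(a[130:280,160:360],None,fx=4,fy=4,interpolation=2))
E
```

```text
9.775 [500.56092375  96.83896302  88.69139104] [1.79963370e+02 6.56978790e-02 1.62326612e+02] [ 0.15240012 -0.11885397  0.41471704]
80.9201087524554 16.343765615472343
```

View pics/w6.png

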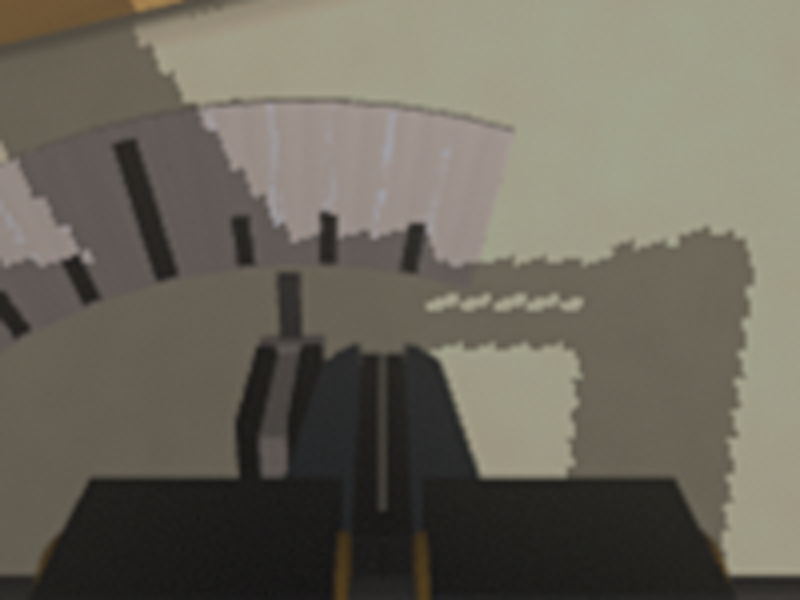

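```bash
cat > ang.py <<'E'
from h import *
def ang(raw,pts,off,sc,s):
    cp=campose("wrist",s); ax=np.array([572.7,56.7])
    for n,p,z in pts:
        w=ray(cp,np.array(p)/sc+off,z)[0,:2];d=w-ax
        print(n,w.round(1),np.hypot(*d).round(1),(np.degrees(np.arctan2(d[1],d[0]))%360).round(2))
E
python3 - <<'E'
from ang import *
ang(None,[("ptip",(289,275),66),("pbase",(290,335),66),("m_in",(165,277),61),("m_out",(125,143),61),("s1",(245,264),61),("s2",(328,262),61),("s3",(411,270),61),("sm1",(92,300),61)],[160,130],4,state())
E
```

```text
ptip [474.8  87.5] 102.6 162.51
pbase [485.8  83.9] 91.0 162.59
m_in [469.7  64.7] 103.3 175.57
m_out [444.   66.9] 129.1 175.48
s1 [471.8  79.6] 103.5 167.21
s2 [476.1  94.3] 103.7 158.74
s3 [482.2 108.4] 104.2 150.26
sm1 [469.8  50.1] 103.1 183.66
```

Request:
arm_command --deltas "1 -4.4 0 0 0 -3 0; 1 -4.4 0 0 0 -3 0; 1 -4.4 0 0 0 -3 0; 0 0 0 0 0 0 0"

```text
time_s: 10.32
ee_pos: [494.7, 85.2, 88.3]
ee_rot: [180.0, 0.1, 171.3]
force: [0.6, 0.5, -0.0]
gripper_width: 0.7
```

```bash
cat > look.py <<'E'
import sys
from ang import *
s=state();print(s['time_s'],s['ee_pos'],s['ee_rot'],s['force'])
a=grab_frame("wrist")[:,:,::-1];n=sys.argv[1]
cv2.imwrite(f"pics/{n}raw.png",a)
cv2.imwrite(f"pics/{n}.png",cv2.resize(a[130:280,160:360],None,fx=4,fy=4,interpolation=2))
E
python3 look.py w7
```

```text
10.325 [494.67609563  85.16232523  88.29953551] [1.79973333e+02 5.15327558e-02 1.71311268e+02] [ 0.5888529   0.53652935 -0.03910767]
```

View pics/w7.png

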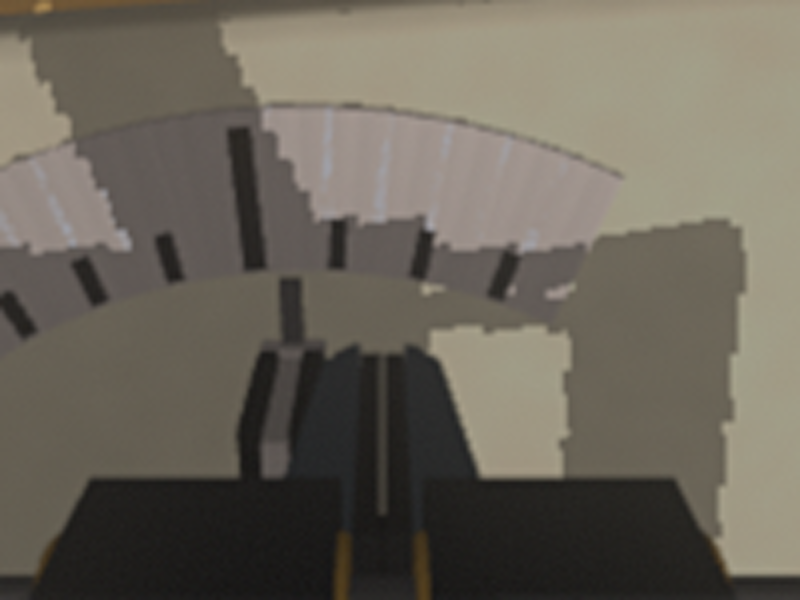

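```bash
cat > pol.py <<'E'
import sys
from ang import *
def meas(im,cp,r0,r1,z,lo,hi,ax=(572.7,56.7)):
    g=cv2.cvtColor(im,cv2.COLOR_BGR2GRAY).astype(np.float32)
    out=[];A=np.arange(lo,hi,.1)
    for r in np.arange(r0,r1,1.):
        t=np.radians(A);P=np.c_[ax[0]+r*np.cos(t),ax[1]+r*np.sin(t),np.full(len(t),z)]
        q=proj(cp,P).astype(np.float32)
        v=cv2.remap(g,q[:,0],q[:,1],cv2.INTER_LINEAR).ravel()
        v=cv2.GaussianBlur(v[None],(0,0),4).ravel() # 0.4deg
        i=v.argmin();k=np.abs(A-A[i])<2
        w=np.clip(np.median(v)*.5+v.min()*.5-v[k],0,None); out.append((r,(w*A[k]).sum()/w.sum()))
    o=np.array(out);b=np.polyfit(o[:,0]-o[:,0].mean(),o[:,1],1)
    return np.median(o[:,1]).round(2),o[:,1].std().round(2),b[0].round(3)
if __name__=="__main__":
    n=sys.argv[1];im=cv2.imread(f"pics/{n}raw.png");cp=campose("wrist");pe=float(sys.argv[2])
    print("mark",meas(im,cp,108,126,61,171,180),"ptr",meas(im,cp,95,101,66,pe-4,pe+4))
    # axis: intersect? refine with the short marks not needed
E
python3 pol.py w7 171.5
```

```text
mark (np.float64(175.42), np.float64(0.04), np.float64(0.006)) ptr (np.float64(171.56), np.float64(0.03), np.float64(0.02))
```

Request:
arm_command --deltas "0.5 -2.2 0 0 0 -1.5 0; 0.5 -2.2 0 0 0 -1.5 0; 0 0 0 0 0 0 0"

```text
time_s: 10.75
ee_pos: [492.7, 80.7, 88.0]
ee_rot: [180.0, 0.0, 174.4]
force: [0.8, 1.4, 0.7]
gripper_width: 0.1
```

```bash
python3 look.py w8; python3 pol.py w8 174.5
```

```text
10.75 [492.72172826  80.73427502  87.96823564] [1.79996197e+02 4.84438494e-03 1.74407846e+02] [0.79326189 1.37671808 0.70463412]
mark (np.float64(175.35), np.float64(0.04), np.float64(0.008)) ptr (np.float64(174.8), np.float64(0.03), np.float64(0.015))
```

Request:
arm_command --deltas "0 -0.5 0 0 0 0 0; 0 0 0 0 0 0 0"

```text
time_s: 11.05
ee_pos: [492.6, 80.3, 87.9]
ee_rot: [180.0, -0.0, 174.4]
force: [0.9, -0.0, 0.3]
gripper_width: 0.2
```

```bash
python3 look.py w9; python3 pol.py w9 175
```

```text
11.05 [492.61083159  80.32998162  87.89307948] [ 1.79995476e+02 -1.20978243e-02  1.74405767e+02] [ 0.86587537 -0.01558417  0.3176718 ]
mark (np.float64(175.35), np.float64(0.06), np.float64(0.009)) ptr (np.float64(175.1), np.float64(0.02), np.float64(0.008))
```

View pics/w9.png

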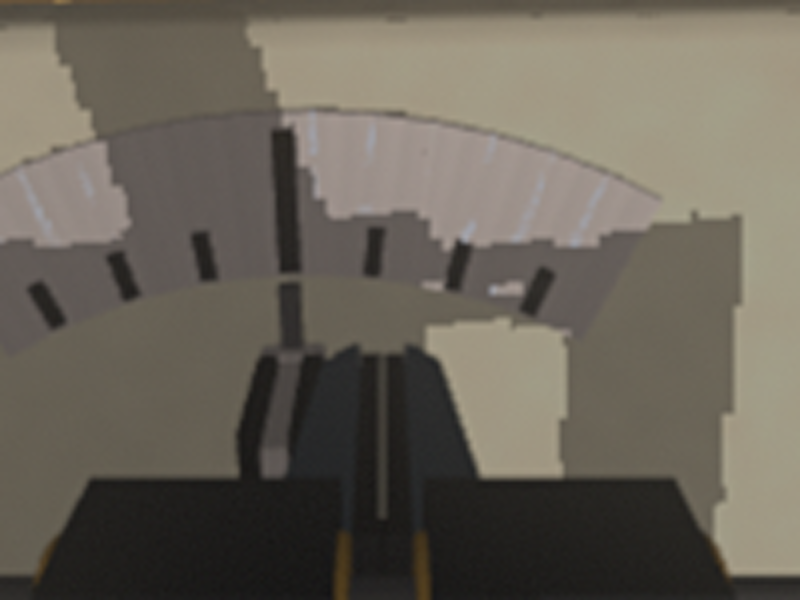

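Request:
arm_command --deltas "0 -0.3 0 0 0 0 0; 0 0 0 0 0 0 0"

```text
time_s: 11.35
ee_pos: [492.6, 80.0, 87.9]
ee_rot: [180.0, -0.0, 174.4]
force: [-0.3, 1.0, 0.7]
gripper_width: 0.6
```

```bash
python3 look.py w10; python3 pol.py w10 175.2
```

```text
11.35 [492.5963539   80.02909538  87.93383925] [ 1.79995675e+02 -7.06646355e-03  1.74409655e+02] [-0.25183655  0.9646709   0.70440914]
mark (np.float64(175.36), np.float64(0.05), np.float64(0.008)) ptr (np.float64(175.34), np.float64(0.01), np.float64(0.001))
```

Aligned. Backing off sideways, then lifting (−z).

Request:
arm_command --deltas "0 4 0 0 0 0 0; 0 6 0 0 0 0 0; 0 0 -30 0 0 0 0; 0 0 -40 0 0 0 0; 0 -12 -40 0 0 0 0"

```text
time_s: 12.02
ee_pos: [492.2, 78.6, 198.9]
ee_rot: [-180.0, -0.0, 174.5]
force: [0.1, -0.4, -0.9]
gripper_width: 0.2
```

Request:
arm_command --deltas "0 0 0 0 0 0 0; 0 0 0 0 0 0 0; 0 0 0 0 0 0 0"

```text
time_s: 12.4
ee_pos: [491.6, 78.2, 196.5]
ee_rot: [-180.0, -0.2, 174.4]
force: [0.8, -0.5, -0.4]
gripper_width: 0.2
```

```bash
python3 look.py w11; python3 pol.py w11 175.2; python3 - <<'E'
from h import *
b=grab_frame("side")[:,:,::-1];t=grab_frame("top")[:,:,::-1];w=cv2.imread("pics/w11raw.png")
cv2.imwrite("pics/fin.png",np.vstack([np.hstack([cv2.resize(b[120:320,120:340],(400,300)),cv2.resize(t[140:290,150:370],(400,300))]),np.hstack([cv2.resize(w[100:250,150:350],(400,300),interpolation=2),cv2.resize(w,(400,300))])]))
E
```

```text
12.4 [491.55678025  78.16600182 196.52545767] [-1.79965360e+02 -1.67921244e-01  1.74430720e+02] [ 0.83138479 -0.51294196 -0.4216292 ]
mark (np.float64(175.37), np.float64(0.09), np.float64(0.014)) ptr (np.float64(175.35), np.float64(0.04), np.float64(0.021))
```

View pics/fin.png

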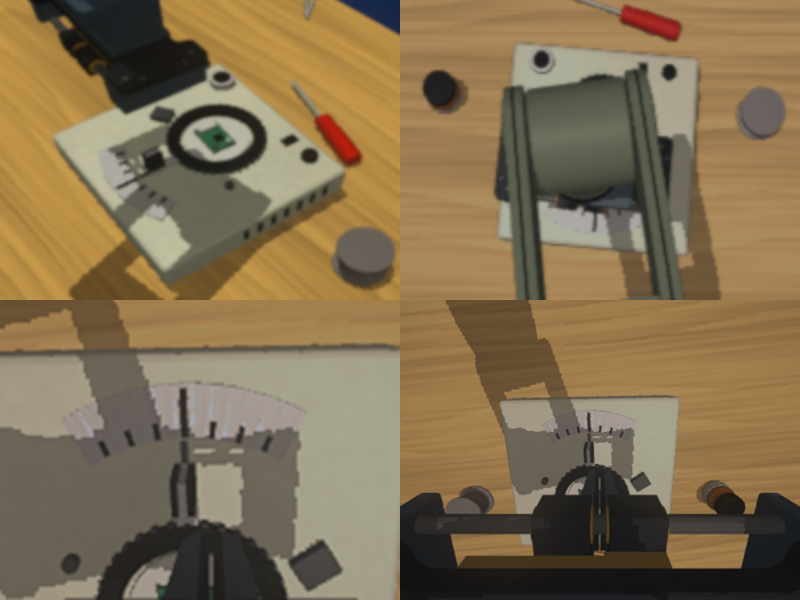

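The pointer is in line with the long mark, the board and other objects are undisturbed, and the gripper is clear. Handing in.

```bash
python3 -c "
from workcell import *
print(job_done())"
```

```text
the job is handed in; nothing more can be done
None
```

The iris was closed fully, then the lever was set with its pointer at the long mark. I handed the job in at about 12.5 s of the 51 s allowed.

- **Closing:** I pushed the tab with shut fingers from its open side until it stopped on the square block. The position stayed fixed while the force rose to about 11 N, and the wrist picture showed the lever flat against the block.
- **Setting:** I crossed over the tab and pushed it back from the closed side, with small nudges at the end. I then backed off and lifted clear.
- **Last checks:** with the gripper away, the wrist camera measured the pointer at 175.35° and the long mark at 175.37°, in world angle. I put the possible parallax and calibration error at about 0.2°. In the final pictures the circuit board, spool, jar and screwdriver look undisturbed; I checked this by eye and did not measure it.
- **Disagreement:** the first, coarse overhead picture put the mark at 176.7°. I went by the closer wrist view, which shows both pointer and mark in one picture.
- **A slip:** after closing, I moved the tool down 19 mm instead of up. The tip stopped about 7 mm above the housing with no contact force, and the lever was still against the block afterwards.

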